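# Clamp the printing block with the vise's removable crank

### The arm

A 7-joint arm with a two-finger parallel gripper is mounted at the origin on a cart in front of the work surface, level with it; the furniture and walls round the work are solid. World frame = base frame: x ahead of the robot, y to its left, z up, the work surface at z = 0. Lengths are in m, angles in rad, forces in N, time in s.
With the tool pointing down it reaches from about 0.425 to 0.925 m from the base axis. Payload 6.8 kg.
Tool frame: the origin (TCP) lies on the front face of the gripper's body, between the roots of the fingers; the fingertips stand 73 mm ahead of it and the grasp point (between the pads) lies 54 mm ahead of it (env.nose_length is the distance from the TCP to the fingertips, in m); z points along the fingers, y is the line along which they close (so a half turn about z gives the same grasp; the last joint's range is limited). The gripper opens to 85 mm and grips with 20 to 120 N. Pads are 22 mm wide; open, the fingers measure 114 mm over their backs; the gripper's body (76 mm by 85 mm) begins 54 mm behind the grasp point. The pads swing forward as they close: fully open they stand 13 mm farther back than shut.
Start: joints at [1.237, 0.477, 0.022, 1.555, -0.011, 1.109, -0.083], TCP at [0.151, -0.658, 0.304] pointing down, gripper open.
Joint ranges: [-2.96, 2.96], [-0.34, 2.1], [-1.41, 1.46], [0.24, 2.44], [-1.37, 4.51], [0.17, 1.92], [-2.96, 2.96]. Speed limits (rad/s): [2.39, 2.39, 3.14, 3.14, 3.14, 3.14, 3.14].

### API

Orientations are given as a unit quaternion [w, x, y, z].
In Python, from cell import env, kin, camera, calibration, job gives the robot as it stands. The module is installed in compiled form; this text tells all that it offers. Calls block until the motion is done:
- env.reach(position, orientation): joint-space move of the TCP to a pose.
- env.movel(position, velocity=0.15, rot=None, stop_force=None): straight line of the TCP; rot=None keeps the orientation; velocity is the mean speed in m/s. With stop_force (N) it stops when the force on the tool has changed by that much, and returns True; else False.
- env.goto_joints(angles): joint-space move.
- env.grip(opening, f_grip=None): finger opening in m; f_grip is the grip in N (None keeps the last); returns when the fingers have stopped.
- env.dwell(seconds).
- kin.inverse_kinematics(position, orientation): joint angles nearest the present ones, or None.
- env.get_state(): the state.
- camera(name): name is "scene" or "top"; returns (picture, depth): 480x640x3 uint8, blue, green, red; 480x640 float32, m along the optical axis (not along the pixel's ray), 0 where there is no reading.
- calibration(name): a dict with "fx", "fy", "cx", "cy" (pixels), "rvec" (rotation vector, rad) and "tvec" (3), from world to camera coordinates, as OpenCV has them. Camera axes: x right, y down, z forward; pixel columns grow to the right and rows downward; lengths in m; the calibration is good to about 2 mm. A picture is of the moment at which its call begins. calibration takes no time and is no camera call.
A pose or a line that the arm cannot do raises env.PlanningError and nothing moves.
- job.job_done(): hands the job in; it is judged then, once.
The state is a dict: "time": time; "qpos": joint angles; "joint_velocities": joint speeds; "joint_torque": joint torques, N m; "tcp_pos": TCP position; "orientation": TCP orientation; "force": force on the tool from outside, world axes, zero at the start; "torque": the same for the moment, N m; "opening": finger opening in m; "gripper_force": force on a finger pad.
Only numpy, scipy, OpenCV 4.12 (cv2) and the standard library are available. Lean on these libraries where they do the work, as an engineer would, in place of code of your own. Each camera call takes 0.05 s, during which the arm holds its last target. There are 200 camera calls.

### The job

Fit the removable crank onto the square spindle of the block vise until it is fully home, pressing only lightly while you feel for the square, then crank it clockwise, seen from above, until the moving jaw has pushed the printing block against the fixed jaw and holds it snugly; feel for the resistance and do not overtighten. Then lift the crank off, leaving the block clamped, and put it back upright on the wooden stand, socket over the peg. Leave the other things on the worktop where they are.

Things in the scene. Friction and masses are not known exactly. Their poses are not given: they have to be found in the camera images.
- crank: removable steel crank, 0.39 kg, on the stand at first. Origin: centre of the mouth (underside) of its socket; z up, x along the arm to the handle. Hub 32x32 mm, z 0 to 22 mm, its socket 15.5 mm square and 22 mm deep, sides parallel to x and y; arm 20 mm wide, z 22 to 30 mm, x -18 to 94 mm.
- crank_boss (a point): on the crank's axis 53 mm above its origin, crank's axes: in the square grip boss 24x24 mm over the hub (sides parallel to crank x and y), 30 to 62 mm above the origin; hold the crank here to lift, fit and replace it. Its upright black round handle, 19 mm in diameter and free to spin, stands on the arm at crank x 80 mm, y 0, z 32 to 94 mm.
- stand: fixed wooden block 70x70x20 mm with a round peg, 11 mm in diameter with tapered tip, rising 15 mm from the middle of its top; origin at the centre of the underside, z up. The crank belongs here with its origin 20 mm above the stand's; the peg has about 2 mm play all round in the socket. The crank should point at the robot or sideways: the hotplate with its knob is close beyond.
- vise: fixed grey block vise. Origin at the centre of the underside; x is the closing direction, from the spindle end to the fixed jaw; z up. Bed 222x124x20 mm; gear housing from x -108 to -50 mm, y +-38 mm, top at z 45 mm; both jaws' tops at z 50 mm.
- spindle_seat (a point): fixed to the vise, vise's axes: on the spindle's axis at the top of the gear housing; the crank's origin is here when fully home. Spindle and jaw turn stiffly (0.25 N m, 3 N at the handle) and stay where left. Clockwise from above closes the jaw, 12 mm per radian; 1.8 to 2.9 rad are needed. The crank has some 0.1 rad play on the square.
- spindle_tip (a point): top of the upright square steel spindle, 21 mm above the seat (a point fixed to the vise, vise's axes). 14 mm square for 17 mm, then tapering in 4 mm to 9.5 mm square: the tip enters the socket at any angle, the rest only with the squares aligned within 0.1 rad. The square's angle varies and is not given: turn the lightly pressed crank (a quarter turn at most) until it drops, or look.
- fixed_jaw_face (a point): middle of the fixed jaw's gripping face, vise's axes; on the vise at x 90 mm, z 35 mm.
- vise_jaw: moving jaw, 116 mm wide, with toothed rack; slides along the vise's x, driven by the spindle; axes as the vise's. It should press on the block with over 10 N, best about 30, never over 80 N (some 35 N per mm, or per 0.08 rad). With the block against the fixed jaw, each newton more at the handle is about 6.7 N more at the jaw; up to about 20 N stay when the crank is let go.
- jaw_face (a point): middle of the moving jaw's gripping face, vise's axes; 68 mm from the fixed face when the block is held.
- block: loose printing block (lino on wood), 68x120x22 mm, origin at the centre of its underside, x across its 68 mm width and about along the vise's x. Lies on the bed between the jaws (underside 20 mm above the vise's origin), 4 to 14 mm short of the fixed jaw and slightly askew.
- charcoal: loose bystander, stick of charcoal 12x43x12 mm; not to be moved
- matchbox: loose bystander, matchbox 36x53x15 mm; not to be moved
- masking_roll: loose bystander, roll of masking tape 89 mm across, 24 mm high; not to be moved
- ink_tube: loose bystander, ink tube 39x134x27 mm; not to be moved
- sand_block: loose bystander, brown block 61x112x31 mm; not to be moved
- small_roller: loose bystander, small ink roller with wooden handle 76x175x32 mm; not to be moved

How it is judged:
On the way, in this order (a step that is already met when the one before it is completed fails the run):
1. the crank is fully home on the spindle (horizontal distance between crank and spindle_seat below 0.003 m and z of crank in the frame of spindle_seat between -0.004 and 0.004 m), for 0.2 s.
2. with the crank home, the jaw presses the block against the fixed jaw (all of step 1 and contact force between vise_jaw and block above 10 N and x of block in the frame of vise above 0.053 m and angle between the x axis of block and the x axis of vise, either way round below 0.05 rad), for 0.2 s.
3. the crank is lifted clear of the spindle and the block is still held (z of crank in the frame of spindle_seat above 0.026 m and contact force between vise_jaw and block above 5 N and x of block in the frame of vise above 0.053 m and angle between the x axis of block and the x axis of vise, either way round below 0.05 rad), for 0.1 s.
At the end, for the whole second after the job is handed in: The block is square against the fixed jaw (within 3 mm and 0.05 rad) and the moving jaw still presses on it with more than 5 N; the crank stands upright (within 0.15 rad) on the stand, its socket over the peg within 6 mm and its underside within 5 mm of the block's top, released and at rest (contact force between vise_jaw and block above 5 N and x of block in the frame of vise above 0.053 m and angle between the x axis of block and the x axis of vise, either way round below 0.05 rad and horizontal distance between crank and stand below 0.006 m and z of crank in the frame of stand between 0.015 and 0.025 m and angle between crank's own z axis and vertical below 0.15 rad and linear speed of crank below 0.02 m/s); the robot touches nothing.
It fails at once if the jaw presses on the block with more than 80 N (overtightened) (contact force between vise_jaw and block above 80 N).
It fails at once if the crank is pressed onto the vise with more than 80 N while it is not yet home (contact force between crank and vise above 80 N and z of crank in the frame of spindle_seat above 0.008 m).
It fails at once if the crank is dropped or thrown over (angle between crank's own z axis and vertical above 0.5 rad).
It fails at once if one of the bystanders is displaced by more than 20 mm (distance of any of charcoal, matchbox, masking_roll, ink_tube, sand_block, small_roller from where it was at the start of the episode above 0.02 m).
It also fails if it takes over 72 s, if anything falls off the work surface, if the arm or the gripper's body presses on something with over 40 N, if the wrist force passes 120 N, or if a joint passes its speed limit or range.

## Working session

There is one attempt and no reset: what is moved stays moved. The work goes in short steps, each a Python script; the robot and the scene stay as the last script left them, time stands still between calls to the robot, and variables do not carry over. Pictures are saved under pics/ and viewed, at most 10 in all, crops included, and the job is handed in when it is done.

```bash
mkdir -p pics; cat > h.py <<'E'
import numpy as np, cv2
from cell import env, kin, camera, calibration, job
def cam(n):
    c=calibration(n); R=cv2.Rodrigues(np.array(c["rvec"],float))[0]; t=np.array(c["tvec"],float).ravel(); return c,R,t
def cloud(n,depth):
    c,R,t=cam(n); v,u=np.mgrid[0:480,0:640]
    P=np.stack([(u-c["cx"])/c["fx"]*depth,(v-c["cy"])/c["fy"]*depth,depth],-1)
    return (P-t)@R
def ray(n,u,v,z):
    c,R,t=cam(n); d=R.T@np.array([(u-c["cx"])/c["fx"],(v-c["cy"])/c["fy"],1]); o=-R.T@t
    return o+d*(z-o[2])/d[2]
def proj(n,p):
    c,R,t=cam(n); q=R@np.array(p)+t; return q[0]/q[2]*c["fx"]+c["cx"],q[1]/q[2]*c["fy"]+c["cy"]
E
python3 - <<'E'
from h import *
for n in("scene","top"):
    im,d=camera(n); cv2.imwrite(f"pics/{n}0.png",im); np.savez(f"{n}0.npz",im=im,d=d)
    c,R,t=cam(n); print(n,c["fx"],-R.T@t,R[2])
s=env.get_state();print(s["time"],s["orientation"],s["opening"],s["force"])
E
```

```text
scene 524.5925159213506 [0.0908607  0.34841582 1.00778644] [ 0.41253061 -0.4709946  -0.77973238]
top 474.6002796650784 [ 0.46925311 -0.24401362  1.32557371] [ 0.06548963  0.00356848 -0.99784687]
0.1 [-8.05906721e-04  9.93629216e-01  1.12695663e-01 -1.41286429e-04] 0.08530243099808327 [ 0.26296985  0.15676385 -0.66870828]
```

View pics/scene0.png

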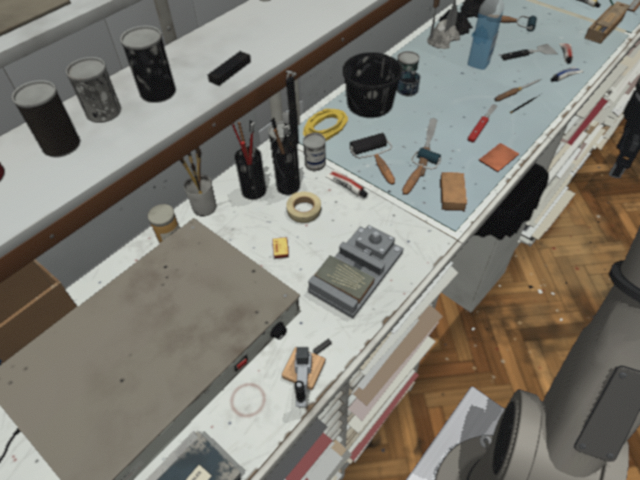

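View pics/top0.png

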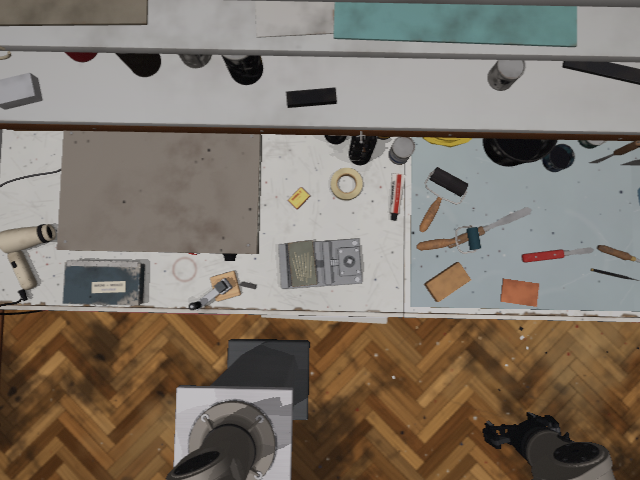

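Scene: the vise spans about (310–400, 228–315) with the spindle at (375,235), and the crank is on its stand at about (302,365). Top: the vise runs from (280,240) to (362,287) with the spindle at (349,261). The crank boss is at (227,284) and its handle at (196,304), pointing left and towards the robot. I'll enlarge both.

```bash
python3 - <<'E'
from h import *
T=np.load("top0.npz");S=np.load("scene0.npz")
def crop(im,u0,v0,w,h,W,H): return cv2.resize(im[v0:v0+h,u0:u0+w],(W,H),interpolation=cv2.INTER_CUBIC)
a=np.hstack([crop(T["im"],180,260,80,60,400,300),crop(T["im"],275,232,93,62,400,300)])
b=np.hstack([crop(S["im"],270,330,80,80,400,300),crop(S["im"],300,220,110,100,400,300)])
cv2.imwrite("pics/crops.png",np.vstack([a,b]))
for n,Z,boxes in(("top",T,[(180,260,260,320),(275,232,368,294)]),("scene",S,[(270,330,350,410),(300,220,410,320)])):
    P=cloud(n,Z["d"])
    for (u0,v0,u1,v1) in boxes:
        Q=P[v0:v1,u0:u1].reshape(-1,3); Q=Q[(Q[:,2]<.2)&(Q[:,2]>-.02)&(Q[:,0]>.3)]
        h,e=np.histogram(Q[:,2],bins=np.arange(-.02,.14,.005)); print(n,[(round(x,3),int(k)) for x,k in zip(e,h) if k])
        for lo,hi in((.012,.028),(.04,.048),(.045,.058),(.058,.072),(.072,.09),(.09,.13)):
            q=Q[(Q[:,2]>lo)&(Q[:,2]<hi)]
            if len(q)>3:
                r=cv2.minAreaRect((q[:,:2]*1000).astype(np.float32)); print(lo,hi,len(q),q.mean(0).round(4),np.round(r[0],1),np.round(r[1],1),round(r[2],1))
E
```

```text
top [(np.float64(-0.015), 3), (np.float64(-0.01), 181), (np.float64(-0.005), 1769), (np.float64(0.0), 1326), (np.float64(0.005), 95), (np.float64(0.01), 76), (np.float64(0.015), 238), (np.float64(0.02), 174), (np.float64(0.025), 13), (np.float64(0.03), 1), (np.float64(0.035), 8), (np.float64(0.04), 15), (np.float64(0.045), 123), (np.float64(0.05), 89), (np.float64(0.055), 10), (np.float64(0.06), 10), (np.float64(0.065), 11), (np.float64(0.07), 9), (np.float64(0.075), 30), (np.float64(0.08), 59), (np.float64(0.085), 9), (np.float64(0.09), 5), (np.float64(0.095), 3), (np.float64(0.1), 5), (np.float64(0.105), 8), (np.float64(0.11), 26), (np.float64(0.115), 10), (np.float64(0.12), 1)]
0.012 0.028 474 [0.4298 0.0226 0.019 ] [434.3  10.9] [ 69.5 113.8] 17.0
0.04 0.048 80 [0.4049 0.0575 0.0459] [421.9  40.2] [ 40.7 166.6] 49.4
0.045 0.058 218 [0.4081 0.0561 0.0496] [425.3  41.9] [ 52.4 166.9] 58.1
0.058 0.072 26 [0.42   0.0453 0.0643] [426.6  38.6] [ 40.2 152. ] 57.9
0.072 0.09 106 [0.4208 0.0391 0.081 ] [407.9  58. ] [23.9 91.8] 37.4
0.09 0.13 58 [0.3792 0.091  0.1096] [400.6  71.9] [17.7 
[... 1918 characters left out ...]
(-0.01), 43), (np.float64(-0.005), 2691), (np.float64(0.0), 3241), (np.float64(0.005), 167), (np.float64(0.01), 123), (np.float64(0.015), 506), (np.float64(0.02), 532), (np.float64(0.025), 169), (np.float64(0.03), 216), (np.float64(0.035), 496), (np.float64(0.04), 1425), (np.float64(0.045), 855), (np.float64(0.05), 368), (np.float64(0.055), 9), (np.float64(0.06), 17), (np.float64(0.065), 19)]
0.012 0.028 1222 [ 0.4819 -0.2362  0.0203] [ 516.1 -224.6] [248.8 265.9] 34.8
0.04 0.048 1935 [ 0.4955 -0.2152  0.0434] [ 499.6 -228.1] [122.4 221.4] 6.1
0.045 0.058 1229 [ 0.4942 -0.2167  0.0487] [ 497.  -227.3] [120.1 218.6] 5.1
0.058 0.072 39 [ 0.503  -0.3054  0.0644] [ 503.2 -306.7] [13.9 14.3] 71.3
```

View pics/crops.png

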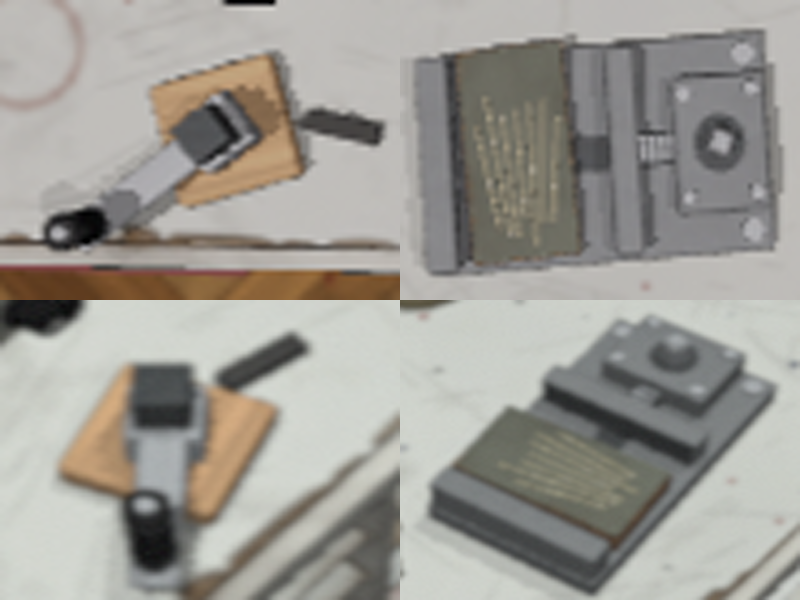

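The crops show the boss top at crop (200,135), the handle at (65,230), and charcoal close to the right of the stand. The spindle tip is at (720,143) inside its ring, and its square looks turned. Depth from both views gives the boss top at z ≈ 0.081, the handle top at 0.11 and the tip at 0.065, all matching the text. Next I'll refine the crank, stand and spindle and check the IK.

```bash
python3 - <<'E'
from h import *
from scipy.spatial.transform import Rotation as Ro
for n,bs,bv in(("top",(180,260,260,320),(275,232,368,294)),("scene",(270,330,350,410),(300,220,410,320))):
    Z=np.load(n+"0.npz");P=cloud(n,Z["d"]);im=Z["im"]
    def pts(mask,z): return np.array([ray(n,u,v,z)[:2] for v,u in zip(*np.nonzero(mask))])*1000
    z=P[...,2]
    def rect(q): r=cv2.minAreaRect(q.astype(np.float32)); return len(q),q.mean(0).round(1),np.round(r[0],1),np.round(r[1],1),round(r[2],1)
    near=lambda c,r:np.hypot(P[...,0]-c[0],P[...,1]-c[1])<r
    print(n,"boss",rect(pts(near((.431,.033),.03)&(z>.076)&(z<.09),.082)))
    print("handle",rect(pts(near((.379,.094),.02)&(z>.105)&(z<.125),.114)))
    print("tip",rect(pts(near((.503,-.307),.02)&(z>.0615),.066)),rect(pts(near((.503,-.307),.02)&(z>.054),.064)))
    hsv=cv2.cvtColor(im,cv2.COLOR_BGR2HSV)
    m=np.zeros(z.shape,bool);m[bs[1]:bs[3],bs[0]:bs[2]]=1
    w=m&(hsv[...,1]>75)&(hsv[...,0]<25)&near((.435,.03),.065)&(z>.012)
    print("stand",rect(pts(w,.02)))
    m[:]=0;m[bv[1]:bv[3],bv[0]:bv[2]]=1
    hs=m&(z>.039)&near((.505,-.306),.046)&(z<.055)
    q=pts(hs,.045); print("housing+",rect(q))
    jw=m&(z>.045)&(z<.056)&near((.497,-.228),.14)
    print("jaws/all top z50",rect(pts(jw,.05)))
# IK
def quat(y): # tool down, tool x at yaw y
    return np.roll(Ro.from_matrix(np.array([[np.cos(y),np.sin(y),0],[np.sin(y),-np.cos(y),0],[0,0,-1]])).as_quat(),1)
for name,p,y0 in(("stand",[.431,.033,.127],np.radians(130.5)),("spin",[.503,-.307,.152],0)):
    for k in range(8):
        y=y0+k*np.pi/4; q=kin.inverse_kinematics(p,quat(y)); print(name,k*45,None if q is None else np.round(q,2))
E
```

```text
top boss (84, array([427.9,  30.7]), array([428.1,  30.7]), array([23.5, 24.4]), 38.7)
handle (45, array([378.1,  92.9]), array([378.1,  92.7]), array([15.1, 17.9]), 1.2)
tip (26, array([ 501.6, -306.6]), array([ 501.6, -306.9]), array([12.6, 13.4]), 72.7) (29, array([ 501.9, -306.5]), array([ 501.8, -306.6]), array([13.4, 13.4]), 72.7)
stand (408, array([430. ,  25.5]), array([428.2,  29.5]), array([68.1, 69.4]), 17.1)
housing+ (563, array([ 502.4, -307.7]), array([ 501.5, -302.4]), array([75.6, 69.1]), 5.3)
jaws/all top z50 (915, array([ 493.8, -218.9]), array([ 496.3, -227.7]), array([119.5, 217.4]), 6.2)
scene boss (148, array([429.2,  32.5]), array([429.2,  33.4]), array([23.1, 25.2]), 39.7)
handle (99, array([378.7,  94.8]), array([378.5,  94. ]), array([17.8, 20.7]), 42.1)
tip (32, array([ 503.2, -305.2]), array([ 502.4, -305.4]), array([15.2, 15.4]), 78.8) (47, array([ 502.4, -304.5]), array([ 502.3, -303.8]), array([17.3, 20.1]), 67.2)
stand (539, array([423.8,  34.5]), array([427.6,  32.5]), array([67.3, 70.6]), 17.1)Traceback (most recent call last):
  File "<stdin>", line 18, in <module>
  File "<stdin>", line 5, in pts
  File "h.py", line 10, in ray
    c,R,t=cam(n); d=R.T@np.array([(u-c["cx"])/c["fx"],(v-c["cy"])/c["fy"],1]); o=-R.T@t
          ~~~^^^
  File "h.py", line 4, in cam
    c=calibration(n); R=cv2.Rodrigues(np.array(c["rvec"],float))[0]; t=np.array(c["tvec"],float).ravel(); return c,R,t
ValueError: time passes only in moves, steps and waits
```

```bash
cat >> h.py <<'E'
from scipy.spatial.transform import Rotation as Ro
def quat(y): # tool down, tool x at yaw y
    return np.roll(Ro.from_matrix(np.array([[np.cos(y),np.sin(y),0],[np.sin(y),-np.cos(y),0],[0,0,-1]])).as_quat(),1)
def tyaw(s): # yaw of tool x
    w,x,y,z=s["orientation"]; return np.arctan2(2*(x*y+w*z),1-2*(y*y+z*z))
E
python3 - <<'E'
from h import *
for name,p,y0 in(("stand",[.4286,.032,.127],np.radians(129.2)),("spin",[.5022,-.3065,.152],0)):
    for k in range(8):
        y=y0+k*np.pi/4; q=kin.inverse_kinematics(p,quat(y)); print(name,k*45,None if q is None else np.round(q,2))
print(env.get_state()["time"])
E
```

```text
stand 0 [ 0.56  0.53 -0.93  2.22  0.68  0.71 -0.17]
stand 45 [ 0.59  0.56 -0.98  2.21  0.72  0.73  0.58]
stand 90 [ 0.73  0.68 -1.19  2.21  0.88  0.86  1.23]
stand 135 [ 0.73  0.68 -1.19  2.21  0.88  0.86  2.01]
stand 180 [ 0.09  0.39 -0.36  2.24  0.26  0.55 -2.93]
stand 225 [ 0.18  0.4  -0.47  2.24  0.33  0.57 -2.21]
stand 270 [ 0.41  0.47 -0.75  2.22  0.54  0.64 -1.61]
stand 315 [ 0.53  0.52 -0.89  2.22  0.65  0.69 -0.93]
spin 0 [ 0.52  0.52 -0.11  1.88  0.08  0.74 -1.2 ]
spin 45 [ 0.64  0.53 -0.26  1.87  0.19  0.76 -0.51]
spin 90 [ 0.76  0.55 -0.41  1.87  0.3   0.78  0.18]
spin 135 [ 0.83  0.57 -0.51  1.86  0.38  0.81  0.9 ]
spin 180 [ 0.92  0.6  -0.64  1.85  0.47  0.84  1.61]
spin 225 [ 1.25  0.87 -1.19  1.83  0.91  1.11  2.07]
spin 270 [ 0.26  0.53  0.23  1.9  -0.18  0.73 -2.54]
spin 315 [ 0.39  0.52  0.07  1.89 -0.05  0.73 -1.87]
0.1
```

```bash
python3 - <<'E'
from h import *
def p(t):
    s=env.get_state();print(t,round(s["time"],2),np.round(s["tcp_pos"],4),"yaw",round(np.degrees(tyaw(s)),1),"F",np.round(s["force"],1),"T",np.round(s["torque"],2),"op",round(s["opening"],4),np.round(s["qpos"],2))
y=np.radians(129.2);B=np.array([.4286,.032,0])
env.reach(B+[0,0,.22],quat(y));p("hover")
print(env.movel(B+[0,0,.128],velocity=.08,stop_force=8));p("down")
env.grip(.0,f_grip=80);p("grip")
env.movel(B+[0,0,.158],velocity=.05);p("lift")
env.movel(B+[0,0,.24],velocity=.15);p("up")
im,d=camera("top");cv2.imwrite("pics/t1.png",im);np.savez("top1.npz",im=im,d=d)
im,d=camera("scene");cv2.imwrite("pics/s1.png",im);np.savez("scene1.npz",im=im,d=d)
E
python3 - <<'E'
import cv2,numpy as np
a=cv2.imread('pics/t1.png')[225:325,160:260];b=cv2.imread('pics/s1.png')[260:420,220:380]
cv2.imwrite('pics/c1.png',np.hstack([cv2.resize(a,(400,400)),cv2.resize(b,(400,400))]))
E
```

```text
hover 2.74 [0.4289 0.0312 0.22  ] yaw 129.1 F [-0.3  0.5 -0.5] T [-0.03 -0.06  0.01] op 0.0853 [ 0.68  0.35 -1.03  2.15  0.41  0.85  0.08]
False
down 4.04 [0.4289 0.0321 0.1284] yaw 129.2 F [ 0.5 -0.  -0. ] T [0.05 0.02 0.02] op 0.0854 [ 0.51  0.51 -0.87  2.22  0.63  0.68 -0.12]
grip 4.63 [0.4288 0.032  0.1283] yaw 129.2 F [-0.9 -0.9  5.3] T [-0.16  0.34  0.01] op 0.0229 [ 0.51  0.51 -0.87  2.22  0.63  0.68 -0.12]
lift 5.38 [0.4285 0.0318 0.158 ] yaw 129.2 F [ 0.4  0.1 -3. ] T [-0.07  0.    0.05] op 0.0227 [ 0.57  0.46 -0.93  2.2   0.55  0.74 -0.06]
up 6.08 [0.428  0.0316 0.2393] yaw 129.2 F [ 0.  -0.9 -2.8] T [-0.03  0.01  0.08] op 0.0229 [ 0.71  0.32 -1.06  2.13  0.36  0.89  0.12]
```

View pics/c1.png

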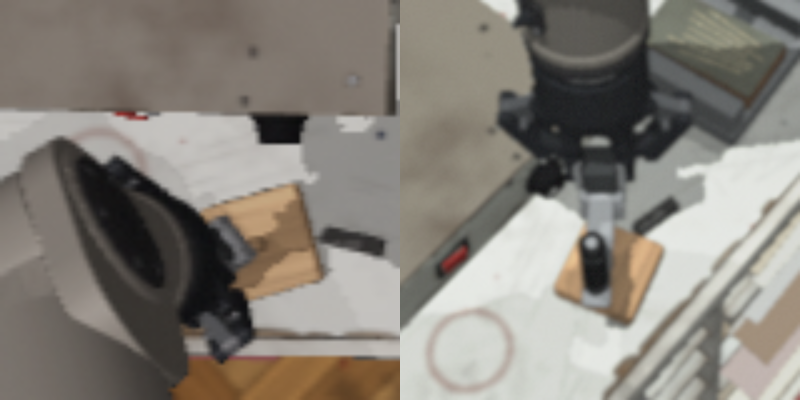

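The crank is held upright: in the scene crop the handle is at about (595,260) below the gripper, and the stand is empty. Next I'll go to the spindle and feel for it.

```bash
cat >> h.py <<'E'
def p(t):
    s=env.get_state();print(t,round(s["time"],2),np.round(s["tcp_pos"],4),"yaw",round(np.degrees(tyaw(s)),1),"F",np.round(s["force"],1),"T",np.round(s["torque"],2),"op",round(s["opening"],4),"q7",round(s["qpos"][6],2));return s
E
python3 - <<'E'
from h import *
P=cloud("scene",np.load("scene1.npz")["d"]).reshape(-1,3)
q=P[(abs(P[:,2]-.222)<.008)&(np.hypot(P[:,0]-.3774,P[:,1]-.0936)<.025)];print("handle",len(q),q.mean(0) if len(q) else 0,"expect .3774 .0936 .225")
y=np.radians(162.7);S=np.array([.503,-.3062,0])
env.reach(S+[0,0,.22],quat(y));p("hover")
env.movel(S+[0,0,.182],velocity=.06);p("low")
print(env.movel(S+[0,0,.153],velocity=.02,stop_force=6));s=p("touch")
print(np.round(s["qpos"],3))
E
```

```text
handle 128 [0.37724402 0.09397196 0.22316717] expect .3774 .0936 .225
hover 7.49 [ 0.5034 -0.3044  0.22  ] yaw 162.8 F [ 0.1  0.1 -3.6] T [ 0.04 -0.05 -0.07] op 0.0228 q7 1.2
low 8.28 [ 0.5032 -0.3062  0.1821] yaw 162.7 F [-0.5  0.1 -3.7] T [-0.02 -0.07 -0.02] op 0.0224 q7 1.17
True
touch 9.65 [ 0.5029 -0.3067  0.1534] yaw 162.7 F [-0.   0.4  5.5] T [0.07 0.03 0.  ] op 0.0226 q7 1.14
[ 1.111  0.71  -0.927  1.84   0.695  0.953  1.14 ]
```

Dropped home first time: TCP is at 0.1534, so the crank's origin is at 0.045. Now a test turn to learn the torque baseline.

```bash
python3 - <<'E'
from h import *
q=np.array(env.get_state()["qpos"])
for d in [.1,.1,.15,.25,.3,.3]:
    q[6]-=d; env.goto_joints(q); p(round(d,2))
E
```

```text
0.1 9.9 [ 0.5027 -0.307   0.1534] yaw 157.1 F [-0.4 -2.6  0.1] T [-0.61  0.32 -0.01] op 0.0222 q7 1.04
0.1 10.15 [ 0.5028 -0.3071  0.1534] yaw 151.4 F [-0.9 -3.5  0.5] T [-0.84  0.38  0.  ] op 0.0224 q7 0.94
0.15 10.42 [ 0.5028 -0.3069  0.1534] yaw 143.0 F [-2.4 -3.1  0.8] T [-0.77  0.4  -0.01] op 0.0227 q7 0.8
0.25 10.77 [ 0.5029 -0.3067  0.1534] yaw 128.7 F [-1.3 -1.6  0.7] T [-0.68  0.37 -0.05] op 0.0228 q7 0.55
0.3 11.16 [ 0.5031 -0.3065  0.1534] yaw 111.5 F [-1.2 -2.4  0.3] T [-0.52  0.11 -0.02] op 0.0226 q7 0.25
0.3 11.55 [ 0.5033 -0.3065  0.1534] yaw 94.3 F [ 0.2 -1.5 -1.3] T [-0.39 -0.16  0.  ] op 0.0229 q7 -0.05
```

```bash
python3 - <<'E'
from h import *
im,d=camera("top");im2,d2=camera("scene")
np.savez("top2.npz",im=im,d=d)
a=im[210:310,260:380];b=im2[200:330,290:420]
cv2.imwrite('pics/c2.png',np.hstack([cv2.resize(a,(400,400)),cv2.resize(b,(400,400))]))
s=env.get_state();print(np.round(s["joint_torque"],2),np.round(s["torque"],3))
q=np.array(s["qpos"]);q[6]-=.1;env.goto_joints(q);s=p("x");print(np.round(s["joint_torque"],2))
env.dwell(.3);s=p("d");print(np.round(s["joint_torque"],2))
E
```

```text
[-3.200e-01 -5.513e+01 -1.528e+01 -1.895e+01 -4.600e-01  3.400e-01
  2.000e-02] [-0.348 -0.293  0.043]
x 11.9 [ 0.5034 -0.3064  0.1534] yaw 88.7 F [ 0.4 -1.6 -1.2] T [-0.43 -0.13  0.04] op 0.0226 q7 -0.15
[ -0.73 -54.89 -15.6  -18.91  -0.57   0.15  -0.34]
d 12.2 [ 0.5034 -0.3064  0.1534] yaw 88.6 F [ 0.4 -1.8 -1.3] T [-0.5  -0.18  0.1 ] op 0.0226 q7 -0.15
[ -0.52 -54.96 -15.46 -18.86  -0.65   0.24  -0.1 ]
```

View pics/c2.png

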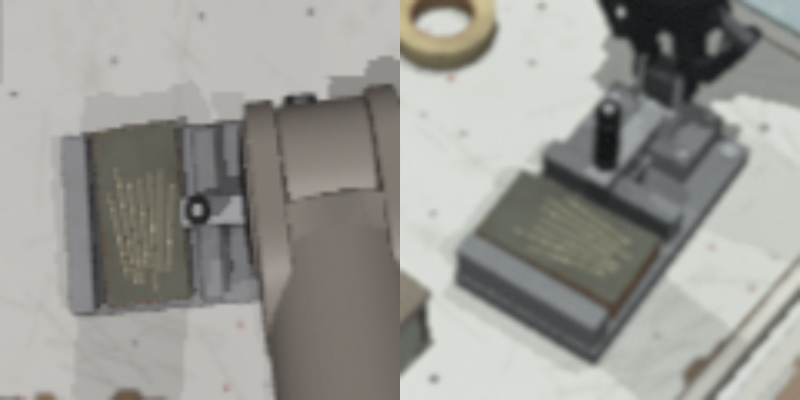

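The handle now points along the vise at about (197,208) in the top crop, so the crank has turned. I'll measure how far the jaw has moved in depth, before against now.

```bash
cat >> h.py <<'E'
def prof(f):
    Z=np.load(f); P=cloud("top",Z["d"]); g=Z["im"].mean(-1)
    a=np.radians(95.9); e=np.array([np.cos(a),np.sin(a)]); n=np.array([-e[1],e[0]])
    C=np.array([.4967,-.2277]); X=(P[...,:2]-C)@e*1000; Y=(P[...,:2]-C)@n*1000
    out=[]
    for x in range(-50,108,4):
        m=(X>=x)&(X<x+4)&(((Y>30)&(Y<55)))&(P[...,2]<.06)
        out.append((x,round(float(np.mean(P[...,2][m]))*1000) if m.sum()>2 else None,int(g[m].mean()) if m.sum()>2 else None))
    return out
E
python3 - <<'E'
from h import *
for a,b in zip(prof("top0.npz"),prof("top2.npz")): print(*a,"|",*b[1:])
E
```

```text
-50 19 128 | None None
-46 20 133 | None None
-42 20 130 | 20 114
-38 19 104 | 20 117
-34 18 90 | 20 126
-30 37 110 | 20 119
-26 49 136 | 19 109
-22 50 136 | 19 86
-18 50 135 | 34 105
-14 49 111 | 48 136
-10 23 114 | 50 136
-6 20 123 | 51 126
-2 20 133 | 49 111
2 19 131 | 23 110
6 21 103 | 19 89
10 28 90 | 29 77
14 42 106 | 40 95
18 40 106 | 42 95
22 40 107 | 41 97
26 40 111 | 42 100
30 42 108 | 40 98
34 42 113 | 41 102
38 41 114 | 42 103
42 41 104 | 42 94
46 40 114 | 41 104
50 40 110 | 40 100
54 41 110 | 40 102
58 42 104 | 40 95
62 42 105 | 42 97
66 41 99 | 41 91
70 41 98 | 41 90
74 40 96 | 40 89
78 31 77 | 35 76
82 20 79 | 20 73
86 35 85 | 34 78
90 50 134 | 49 132
94 48 136 | 49 138
98 48 136 | 49 139
102 50 135 | 50 138
106 49 140 | 48 142
```

The jaw moved about 13.5 mm for 1.2 rad, so it needs about 1.5 rad more. I'll go on, then take small steps while reading the torque.

```bash
cat >> h.py <<'E'
def step(q,d):
    q[6]-=d; env.goto_joints(q); s=env.get_state()
    print(round(s["time"],2),"q7",round(q[6],3),round(s["qpos"][6],3),"z",round(s["tcp_pos"][2],4),"F",np.round(s["force"],1),"T",np.round(s["torque"],3),"j7",round(s["joint_torque"][6],2)); return s
E
python3 - <<'E'
from h import *
q=np.array(env.get_state()["qpos"])
for d in [.3,.3,.25,.2]+[.05]*7:
    s=step(q,d)
    if abs(s["torque"][2])>.22: break
E
```

```text
12.59 q7 -0.454 -0.45 z 0.1535 F [ 3.3 -2.8 -3. ] T [-0.502 -0.559 -0.035] j7 -0.26
12.98 q7 -0.754 -0.749 z 0.1535 F [ 5.5 -2.1 -4.7] T [-0.589 -0.948  0.014] j7 -0.26
13.33 q7 -1.004 -1.0 z 0.1535 F [ 5.4 -3.3 -4.8] T [-0.582 -1.099  0.046] j7 -0.22
13.64 q7 -1.204 -1.2 z 0.1535 F [ 4.8 -3.7 -6.3] T [-0.701 -1.298  0.026] j7 -0.26
13.89 q7 -1.254 -1.249 z 0.1535 F [ 5.7 -3.2 -7.1] T [-0.798 -1.317  0.121] j7 -0.26
14.14 q7 -1.304 -1.299 z 0.1535 F [ 5.7 -2.3 -5.5] T [-0.854 -1.346  0.172] j7 -0.27
14.39 q7 -1.354 -1.349 z 0.1535 F [ 5.3 -4.  -5.9] T [-0.766 -1.381  0.187] j7 -0.27
14.64 q7 -1.404 -1.399 z 0.1535 F [ 5.8 -2.4 -5.2] T [-0.861 -1.44   0.159] j7 -0.27
14.89 q7 -1.454 -1.449 z 0.1535 F [ 5.5 -3.8 -6.3] T [-0.82  -1.427  0.171] j7 -0.27
15.14 q7 -1.504 -1.499 z 0.1535 F [ 6.5 -3.4 -6.5] T [-0.912 -1.381  0.185] j7 -0.27
15.39 q7 -1.554 -1.549 z 0.1535 F [ 6.  -3.4 -6.2] T [-0.976 -1.421  0.15 ] j7 -0.27
```

```bash
python3 - <<'E'
from h import *
q=np.array(env.get_state()["qpos"]);q[6]=-1.554
for d in [.04]*12:
    s=step(q,d)
    if s["torque"][2]>.32 or s["joint_torque"][6]<-.42: break
E
```

```text
15.64 q7 -1.594 -1.59 z 0.1535 F [ 4.2 -2.6 -3.7] T [-0.649 -0.846  0.151] j7 -0.28
15.89 q7 -1.634 -1.631 z 0.1535 F [ 4.5 -2.6 -4. ] T [-0.686 -0.936  0.237] j7 -0.33
16.14 q7 -1.674 -1.672 z 0.1535 F [ 3.9 -4.3 -6. ] T [-0.739 -0.907  0.446] j7 -0.53
```

```bash
python3 - <<'E'
from h import *
q=np.array(env.get_state()["qpos"]);q[6]=-1.674
step(q,.015); env.dwell(.25); step(q,0.0)
im,d=camera("top");np.savez("top3.npz",im=im,d=d)
for a in prof("top3.npz"):
    if -10<a[0]<34 or a[0]>70: print(*a,end="; ")
E
```

```text
16.39 q7 -1.689 -1.687 z 0.1535 F [ 3.5 -2.6 -3.8] T [-0.771 -0.802  0.663] j7 -0.73
16.89 q7 -1.689 -1.689 z 0.1535 F [ 4.2 -3.8 -5. ] T [-0.764 -0.873  0.677] j7 -0.74
-6 20 99; -2 19 90; 2 46 102; 6 50 123; 10 48 124; 14 49 122; 18 47 98; 22 40 93; 26 41 95; 30 41 96; 74 41 91; 78 41 90; 82 41 86; 86 44 88; 90 49 133; 94 50 138; 98 48 139; 102 51 138; 106 49 142;
```

About 39 N at the jaw, with the block against the fixed jaw at vise x 90. I'll relieve the torque and lift off.

```bash
python3 - <<'E'
from h import *
q=np.array(env.get_state()["qpos"]);q[6]=-1.689
for i in range(6):
    s=step(q,-.02)
    if s["torque"][2]<.06: break
step(q,-.02)
c=np.array(s["tcp_pos"])
c=np.array(env.get_state()["tcp_pos"])
print(env.movel(c+[0,0,.012],velocity=.03,stop_force=25));p("l1")
print(env.movel(c+[0,0,.04],velocity=.05,stop_force=25));p("l2")
env.movel(c+[0,0,.085],velocity=.12);s=p("l3");print(np.round(s["qpos"],2))
E
```

```text
17.19 q7 -1.669 -1.669 z 0.1535 F [ 3.5 -3.2 -4.3] T [-0.631 -0.784  0.468] j7 -0.37
17.44 q7 -1.649 -1.65 z 0.1535 F [ 3.6 -3.8 -3.6] T [-0.643 -0.802  0.186] j7 -0.12
17.69 q7 -1.629 -1.63 z 0.1535 F [ 2.6 -1.6 -3.7] T [-0.602 -0.743  0.065] j7 -0.01
17.94 q7 -1.609 -1.61 z 0.1535 F [ 3.3 -2.3 -3.3] T [-0.565 -0.66   0.075] j7 0.02
18.19 q7 -1.589 -1.59 z 0.1535 F [ 2.2 -2.  -2.9] T [-0.413 -0.552  0.043] j7 0.04
18.44 q7 -1.569 -1.569 z 0.1535 F [ 1.  -1.  -1.7] T [-0.337 -0.333  0.071] j7 0.03
False
l1 18.99 [ 0.504  -0.3068  0.1658] yaw 7.5 F [ 1.4 -1.2 -3.5] T [-0.17 -0.3  -0.  ] op 0.0226 q7 -1.56
False
l2 19.7 [ 0.5039 -0.307   0.1934] yaw 7.5 F [-0.1  0.2 -2.7] T [-0.    0.05 -0.02] op 0.0228 q7 -1.53
l3 20.23 [ 0.5039 -0.307   0.2385] yaw 7.5 F [-0.4  0.5 -3.9] T [-0.06  0.04  0.01] op 0.0228 q7 -1.49
[ 1.17  0.61 -1.01  1.78  0.59  1.08 -1.49]
```

The crank is clear. Now back to the stand.

```bash
python3 - <<'E'
from h import *
B=np.array([.429,.031,0])
env.reach(B+[0,0,.235],quat(np.radians(129.2)));p("hover")
env.movel(B+[0,0,.168],velocity=.1);p("low")
print(env.movel(B+[0,0,.1275],velocity=.025,stop_force=6));p("seat")
im,d=camera("scene");np.savez("scene4.npz",im=im,d=d)
b=im[250:430,220:420];cv2.imwrite('pics/c4.png',cv2.resize(b,(600,540)))
E
```

```text
hover 21.53 [0.4294 0.0303 0.2348] yaw 129.0 F [ 0.6 -0.1 -4.1] T [-0.02 -0.03 -0.  ] op 0.0223 q7 -0.09
low 22.35 [0.4294 0.0312 0.1684] yaw 129.2 F [ 0.1 -0.2 -3.8] T [ 0.01 -0.02 -0.03] op 0.0227 q7 -0.21
True
seat 23.84 [0.4291 0.031  0.1283] yaw 129.2 F [-0.4 -0.4  6.4] T [-0.15  0.2  -0.05] op 0.023 q7 -0.29
```

View pics/c4.png

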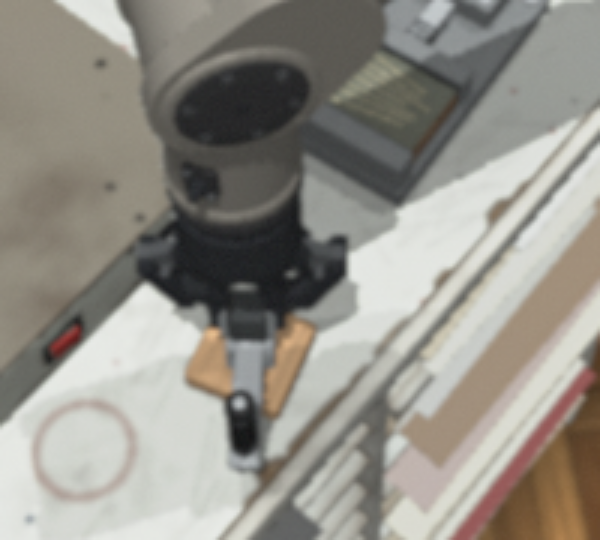

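The crank is seated at the same height as at the start (TCP 0.1283), with its hub on the stand at about (248,345) and the block against the fixed jaw. I'll release, retreat and check.

```bash
python3 - <<'E'
from h import *
env.grip(.085);p("open")
c=np.array(env.get_state()["tcp_pos"])
env.movel(c+[0,0,.1],velocity=.08)
env.goto_joints([1.237,.477,.022,1.555,-.011,1.109,-.083]);p("away")
im,d=camera("top");np.savez("top5.npz",im=im,d=d)
P=cloud("top",d)
q=P[(abs(P[...,2]-.082)<.006)&(np.hypot(P[...,0]-.429,P[...,1]-.031)<.03)];print("boss",q.mean(0))
q=P[(abs(P[...,2]-.114)<.01)&(np.hypot(P[...,0]-.378,P[...,1]-.093)<.03)];print("handle",q.mean(0))
print([a for a in prof("top5.npz") if 8<a[0]<30 or a[0]>74])
a=im[225:325,180:380];cv2.imwrite('pics/c5.png',cv2.resize(a,(800,400)))
E
```

```text
open 24.52 [0.4281 0.0306 0.1274] yaw 129.2 F [ 0.4  0.6 -0.8] T [ 0.01 -0.01 -0.07] op 0.0847 q7 -0.29
away 28.55 [ 0.1527 -0.6574  0.3036] yaw 13.1 F [-0.7  0.4  0.5] T [0.01 0.01 0.01] op 0.0853 q7 -0.08
boss [0.42796612 0.02983313 0.08122975]
handle [0.37821471 0.09140859 0.11278109]
[(10, 49, 136), (14, 49, 133), (18, 48, 103), (22, 41, 101), (26, 41, 106), (78, 42, 98), (82, 40, 94), (86, 44, 88), (90, 49, 131), (94, 49, 135), (98, 50, 136), (102, 50, 135), (106, 47, 138)]
```

View pics/c5.png

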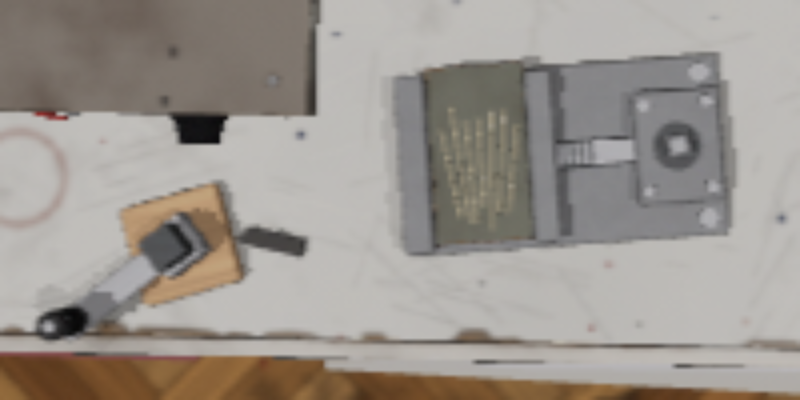

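The block is clamped square between the jaws (430–530, 65–245), the crank is upright on its stand at (170,245), and the charcoal hasn't moved.

```bash
python3 -c "
from h import *
print(job.job_done())"
```

```text
the job is handed in; nothing more can be done
None
```

I handed the job in at about 29 s: the block is clamped square against the fixed jaw (about 39 N at the tightest, by wrist torque, roughly 20 N expected to stay), and the crank stands upright on its stand; no verdict came back.

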